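Sort the sample containers into their trays

TASK

Sort the closed containers left standing on the lab bench into the trays that already hold one of their kind: both aluminium moisture tins onto the low steel oven tray, both white jars into the pale blue crate, and the amber bottle into the grey spill tray. Stand each one upright on the tray's floor, set down and not dropped, and leave the open glass beaker and flask standing where they are.

Things in the scene. Friction and masses are not known exactly. Their poses are not given: they have to be found in the camera images.
- tin_a: One of two identical round aluminium moisture tins with slip-on lids, standing on the bench: 54 mm diameter (lid; the base under it is 52 mm), 30 mm high, 50 to 100 g. The lid covers the upper 14 mm. Origin: centre of its underside, z up.
- tin_b: One of two identical round aluminium moisture tins with slip-on lids, standing on the bench: 54 mm diameter (lid; the base under it is 52 mm), 30 mm high, 50 to 100 g. The lid covers the upper 14 mm. Origin: centre of its underside, z up.
- jar_a: One of two identical white plastic sample jars with screw lids, standing on the bench: 52 mm diameter at the lid (upper 20 mm), body 51 mm, 75 mm high overall, 60 to 130 g. Origin: centre of its underside, z up.
- jar_b: One of two identical white plastic sample jars with screw lids, standing on the bench: 52 mm diameter at the lid (upper 20 mm), body 51 mm, 75 mm high overall, 60 to 130 g. Origin: centre of its underside, z up.
- bottle: Amber glass 100 ml laboratory bottle with a paper label and a blue screw cap, standing on the bench: body 56 mm diameter up to 64 mm height, then a sloping shoulder and neck; cap 44 mm diameter from 82 to 105 mm height, which is the top; 170 to 340 g. Origin: centre of its underside, z up.
- oven_tray: Low stainless steel oven tray with perforated floor, home of the tins. Fixed; 150 (x) by 230 mm (y) outside. Origin: centre of its underside, on the bench, z up. Floor 3 mm above the bench, inside 144 x 224 mm, lip top 13 mm above the bench. One more tin already stands in it at x = 0, y = +72 mm (give or take 5) of its frame; the rest is free, room for two more in a row along y.
- jar_crate: Pale blue plastic crate with upright walls, home of the jars. Fixed; 150 (x) by 230 mm (y) outside. Origin: centre of its underside, on the bench, z up. Floor 4 mm above the bench, inside 142 x 222 mm, wall top 38 mm above the bench. One more jar already stands in it at x = 0, y = +72 mm (give or take 5) of its frame; the rest is free, room for two more in a row along y.
- bottle_tray: Grey plastic spill tray with flanged rim and ribbed floor, home of the bottle. Fixed; 150 (x) by 230 mm (y) outside. Origin: centre of its underside, on the bench, z up. Floor 4 mm above the bench, inside 142 x 222 mm, wall top 30 mm above the bench. One more bottle already stands in it at x = 0, y = +72 mm (give or take 5) of its frame; the rest is free.
- beaker: Open clear glass beaker, 50 mm diameter, 70 mm high, standing empty among the containers; it stays where it is. Origin: centre of its underside, z up.
- flask: Open clear glass conical flask, 64 mm diameter at the foot, narrowing to a 23 mm neck, 105 mm high, standing empty among the containers; it stays where it is. Origin: centre of its underside, z up.
Not all that is in view belongs to the job. Leave any purple look-alike of the bottle alone. What is shaped like the jar_a but turquoise is not meant.

How it is judged:
By the outcome, as a careful person would: the job done as asked, in the order asked, and still so for the second after the job is handed in, with the robot touching nothing.
It also fails if it takes over 125 s, if anything falls off the work surface, if the arm or the gripper's body presses on something with over 40 N, if the wrist force passes 120 N, or if a joint passes its speed limit or range.

ROBOT

A 6-joint arm with a two-finger parallel gripper is mounted at the origin on the work surface. World frame = base frame: x ahead of the robot, y to its left, z up, the work surface at z = 0. Lengths are in m, angles in rad, forces in N, time in s.
With the tool pointing down it reaches from about 0.325 to 0.9 m from the base axis. Payload 6.1 kg.
Tool frame: the origin (TCP) lies midway between the tips of the shut fingers; the grasp point (between the pads) lies 19 mm behind it; z points along the fingers, y is the line along which they close (so a half turn about z gives the same grasp; the last joint's range is limited). The gripper opens to 85 mm and grips with 20 to 120 N. Pads are 22 mm wide; open, the fingers measure 114 mm over their backs; the gripper's body (76 mm by 85 mm) begins 54 mm behind the grasp point. The pads swing forward as they close: fully open they stand 13 mm farther back than shut.
Start: joints at [-1.376, 0.22, 1.526, -0, 1.395, -0.126], TCP at [0.197, -0.593, 0.196] pointing down, gripper open.
Joint ranges: [-2.98, 2.98], [-0.91, 2.08], [0.09, 2.57], [-1.24, 4.39], [0.2, 2.65], [-2.68, 2.68]. Speed limits (rad/s): [2.57, 2.57, 3.01, 3.14, 3.14, 3.14].

INTERFACE

Orientations are given as a 3x3 rotation matrix whose columns are the frame's x, y, z axes.
In Python, from cell import r gives the robot as it stands.
- The arm moves only by the tool send_rows, never from a script. Its argument "moves" is a list of rows, each a list of 5 numbers: the finger opening in cm, from 0 to 8.54, then the shift along the tool's x, y, z in cm, then the turn about the tool's z in degrees. A call has 1 to 20 rows; each row shifts and turns the commanded pose from where the row before left it, along the tool's axes as they then stand; what a row does not reach is not made up. A row lasts 1/8 s, in which the tool goes at most 62.5 mm and 10.7 degrees, less where a joint would pass 70% of its speed; a pose out of reach is approached as far as the arm can. A call with a gripper value outside its range is refused whole. The fingers move at their own pace and stop on an object; "force" is the grip in N (left out, the last holds). Time passes only in rows, so rows that do not move let the fingers close. It gives the time, the measured TCP pose, the force, the opening and the grip force at its end, in the units of the state.
- r.state(): the state, without advancing time (a new reading comes with each control period).
- r.read_camera(name): name is "side" or "top" or "wrist"; returns a dict with "image" (420x560x3 uint8, blue, green, red), "range_z" (420x560 float32, m along the optical axis (not along the pixel's ray), 0 where there is no reading), "fx", "fy", "cx", "cy" (pixels), "view" (4x4, takes a point from world to camera coordinates); the wrist camera has in their place "hand_eye" (4x4, takes a point from camera to tool coordinates, whose origin is the TCP and whose axes are the flange's). Camera axes: x right, y up, looking along -z (the intrinsics and any distortion apply to the point x, -y, -z); pixel columns grow to the right and rows downward; lengths in m; the calibration is good to about 2 mm. The wrist camera is an equidistant fisheye: a pixel r from the principal point sees the ray r / f radians off the axis. A picture is of the moment at which its call begins: read the wrist's pose just before it.
- r.finish_job(): hands the job in; it is judged then, once.
Trained networks look in a picture, given as the dict that the camera call returned (one of the last four; its "shot" number tells which), for a name from the list of things; names that differ only in an ending like _2 or _b are one class to them, and where a whole thing is asked for, a point or a joint stands for the part that bears it (a point fixed in the world has none). Each returns a list of dicts, best first, with "score" (0 to 1); they miss things now and then, are a little off and sometimes report something else, mostly with a low value. They report only what shows in the picture. A call takes as long as a camera call. They do not tell look-alikes from the thing itself.
- r.cut_out(picture, thing): "mask" (420x560 bool, what is visible of it) and "point" ([column, row] in pixels, amid what is visible of it).
The state is a dict: "clock": time; "qpos": joint angles; "dq": joint speeds; "tau": joint torques, N m; "tool_pos": TCP position; "tcp_rot": TCP orientation; "wrist_force": force on the tool from outside, world axes, zero at the start; "moment": the same for the moment, N m; "gripper_width": finger opening in m; "grasp_force": force on a finger pad.
Only numpy, scipy, OpenCV 4.12 (cv2) and the standard library are available. Lean on these libraries where they do the work, as an engineer would, in place of code of your own. Each camera call takes 0.05 s, during which the arm holds its last target. There are 200 camera calls.

## Working session

There is one attempt and no reset: what is moved stays moved. The work goes in short steps, Python scripts to look and compute and a tool call to move; the robot and the scene stay as the last step left them, time stands still between calls to the robot, and variables do not carry over. Pictures are saved under pics/ and viewed, at most 14 in all, crops included, and the job is handed in when it is done.

Besides the shell and the picture viewer there is one more tool, called as name(argument=value, ...), one argument or row to a line, values as JSON. send_rows: Moves the arm, as the interface text tells. Its arguments: {"type":"object","properties":{"moves":{"type":"array"},"force":{"type":"number"}},"required":["moves"]}

```bash
mkdir -p pics; ls; python3 - <<'E'
from cell import r
import cv2,numpy as np
s=r.state(); print(s['clock'],s['tool_pos'],s['tcp_rot'],s['gripper_width'])
for n in('top','side'):
    p=r.read_camera(n); cv2.imwrite(f'pics/{n}0.png',p['image']); print(n,p['fx'],p['cx'],p['cy'],p['view'].round(3).tolist(), [k for k in p])
E
```

```text
pics
0.0 [ 0.19693505 -0.59243902  0.19540991] [[ 9.48977886e-01  3.15342395e-01 -3.81360470e-04]
 [ 3.15342532e-01 -9.48975982e-01  1.91678089e-03]
 [ 2.42540348e-04 -1.93924185e-03 -9.99998090e-01]] 0.0854075941348971
top 419.9806280049689 279.74796293181714 205.93483414448906 [[0.003, -1.0, 0.017, -0.013], [0.995, 0.005, 0.104, -0.433], [-0.104, 0.017, 0.994, -1.17], [0.0, 0.0, 0.0, 1.0]] ['image', 'range_z', 'fx', 'fy', 'cx', 'cy', 'view', 'shot']
side 427.23959895344876 274.2594491915961 212.806225784503 [[-0.905, -0.426, 0.012, 0.426], [0.331, -0.687, 0.647, -0.176], [-0.267, 0.589, 0.762, -0.864], [0.0, 0.0, 0.0, 1.0]] ['image', 'range_z', 'fx', 'fy', 'cx', 'cy', 'view', 'shot']
```

View pics/top0.png

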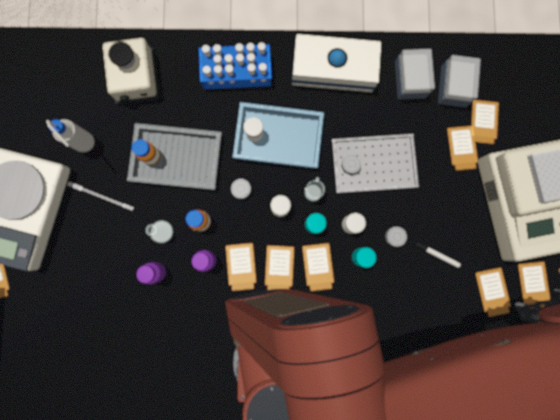

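View pics/side0.png

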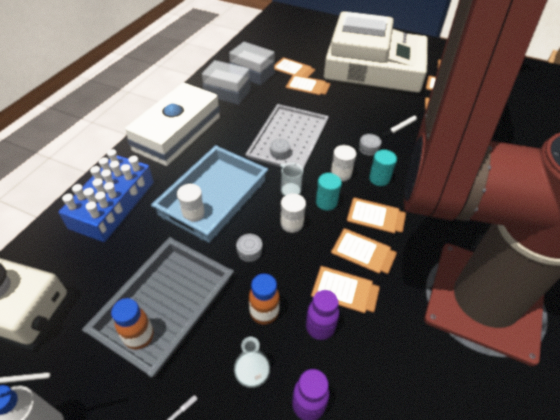

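The top view (up = +x, left = +y) shows these candidates:
- Grey tins at (241,188) and (396,236). A third tin already stands in the steel tray at (350,165).
- White jars at (281,205) and (354,223). The turquoise look-alikes at (316,223) and (364,257) are not meant.
- The amber bottle with blue cap at (198,220). The purple ones at (204,261) and (151,272) are not meant.
- The beaker at (315,188) and the flask at (160,232), which stay.

I'll confirm these in one enlarged crop and measure them.

```bash
cat > h.py <<'E'
from cell import r
import cv2,numpy as np
def cloud(p):
    v,u=np.mgrid[0:420,0:560]; z=p['range_z'].astype(float)
    P=np.stack([(u-p['cx'])/p['fx']*z,-(v-p['cy'])/p['fy']*z,-z,np.ones_like(z)],-1)
    W=P@np.linalg.inv(p['view']).T; W[z==0]=np.nan
    return W[...,:3]
def circ(W,mask,h,tol=.008):
    m=mask&(np.abs(W[...,2]-h)<tol)
    if m.sum()<5: return None
    Q=W[m]; c,rad=cv2.minEnclosingCircle(Q[:,:2].astype(np.float32))
    return np.round([*c,2*rad,np.median(Q[:,2]),*np.median(Q[:,:2],0),m.sum()],4)
E
python3 - <<'E'
from h import *
p=r.read_camera('top'); W=cloud(p)
cv2.imwrite('pics/crop.png',cv2.resize(p['image'][95:295,120:440],(800,500),interpolation=cv2.INTER_CUBIC))
print('bench',np.nanmedian(W[300:330,60:200,2]))
for n,t in (('tin_a',.03),('jar_a',.075),('bottle',.105),('beaker',.07),('flask',.105)):
    for d in r.cut_out(p,n):
        m=d['mask']; z=W[m][:,2]
        print(n,round(d['score'],2),np.round(d['point']),'zmax',np.nanpercentile(z,95).round(3),circ(W,m,t,.01),p['image'][m].mean(0).round())
for n in('oven_tray','jar_crate','bottle_tray'):
    for d in r.cut_out(p,n)[:1]:
        m=d['mask']; h=dict(oven_tray=.013,jar_crate=.038,bottle_tray=.03)[n]
        Q=W[m&(np.abs(W[...,2]-h)<.005)][:,:2].astype(np.float32); print(n,d['score'],cv2.minAreaRect(Q),len(Q), cv2.minAreaRect(W[m&(W[...,2]<h+.01)][:,:2].astype(np.float32)))
E
```

```text
bench 0.0007113050984448588
tin_a 0.77 [396. 237.] zmax 0.035 [ 3.494e-01 -3.390e-01  5.470e-02  3.120e-02  3.484e-01 -3.379e-01
  3.000e+02] [156. 158. 159.]
tin_a 0.74 [241. 190.] zmax 0.035 [4.822e-01 1.011e-01 5.350e-02 3.080e-02 4.821e-01 1.010e-01 2.720e+02] [184. 186. 187.]
jar_a 0.8 [362. 258.] zmax 0.079 [ 2.916e-01 -2.418e-01  5.310e-02  7.580e-02  2.902e-01 -2.404e-01
  2.970e+02] [163. 169.   2.]
jar_a 0.56 [354. 225.] zmax 0.079 [ 3.842e-01 -2.147e-01  5.310e-02  7.590e-02  3.843e-01 -2.141e-01
  2.950e+02] [186. 193. 197.]
jar_a 0.56 [281. 204.] zmax 0.08 [ 4.321e-01 -1.130e-02  5.310e-02  7.610e-02  4.321e-01 -1.120e-02
  2.850e+02] [205. 212. 216.]
jar_a 0.53 [317. 222.] zmax 0.079 [ 3.834e-01 -1.064e-01  5.040e-02  7.590e-02  3.837e-01 -1.062e-01
  2.680e+02] [179. 185.   2.]
bottle 0.92 [151. 273.] zmax 0.108 [2.464e-01 3.390e-01 4.570e-02 1.058e-01 2.479e-01 3.375e-01 2.400e+02] [140.  60. 117.]
bottle 0.74 [201. 217.] zmax 0.108 [3.917e-01 2.160e-01 4.530e-02 1.056e-01 3.910e-01 2.149e-01 2.330e+02] [136. 103.  85.]
bottle 0.64 [202. 260.] zmax 0.109 [2.802e-01 1.
[... 334 characters left out ...]
n_tray 0.68 ((0.5626876950263977, -0.28685569763183594), (0.15687458217144012, 0.23748837411403656), 4.306344032287598) 693 ((0.5648068189620972, -0.2866508960723877), (0.16230274736881256, 0.2374279499053955), 4.757939338684082)
jar_crate 0.75 ((0.6372185349464417, -0.0053577423095703125), (0.2399679571390152, 0.16089841723442078), 82.97976684570312) 803 ((0.6374730467796326, -0.0032910555601119995), (0.24413254857063293, 0.16089841723442078), 82.97976684570312)
bottle_tray 0.55 ((0.5753352046012878, 0.2908604145050049), (0.24738897383213043, 0.16679677367210388), 84.68812561035156) 901 ((0.5806441903114319, 0.2957366406917572), (0.25808247923851013, 0.17646633088588715), 84.68812561035156)
```

View pics/crop.png

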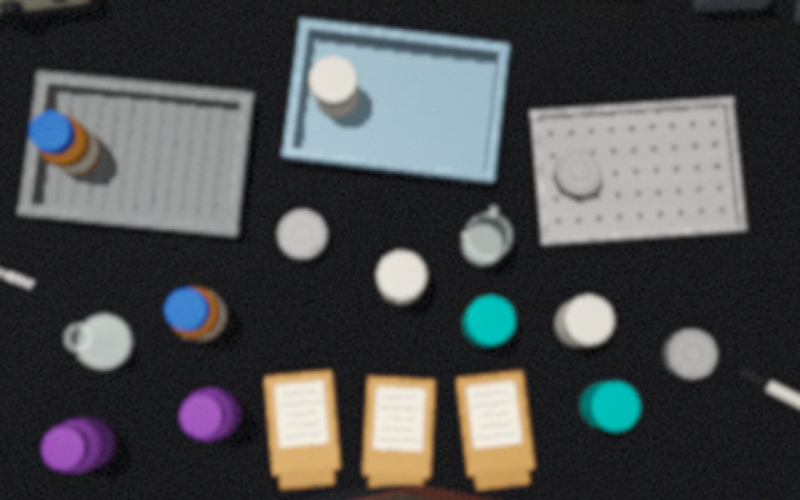

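The crop matches: two grey tins, two white jars, and one amber bottle with a blue cap. The glassware and the turquoise and purple items stay put. I'll go in the order tins, jars, bottle. First I turn the tool to world yaw 90° (tool x = +y, tool y = +x) and move above the tin at (0.349, -0.338).

send_rows(
  moves=[
    [8,0,0,0,-10],
    [8,0,0,0,-10],
    [8,0,0,0,-10],
    [8,0,0,0,-10],
    [8,0,0,0,-10],
    [8,0,0,0,-10],
    [8,0,0,0,-10],
    [8,0,0,0,-1.6],
    [8,4.2,2.5,0,0],
    [8,4.2,2.5,0,0],
    [8,4.2,2.5,0,0],
    [8,4.2,2.5,0,0],
    [8,4.2,2.5,0,0],
    [8,4.2,2.5,0,0],
    [8,0,0,0,0],
    [8,0,0,0,0],
  ],
  force=30,
)

```text
clock: 2.55
tool_pos: [0.3471, -0.3416, 0.1968]
tcp_rot: [[0.001, 1.0, 0.0], [1.0, -0.001, -0.001], [-0.001, 0.0, -1.0]]
wrist_force: [-0.4, -0.1, 0.5]
gripper_width: 0.0798
grasp_force: 0.0
```

send_rows(
  moves=[
    [8,0.3,0.2,4,0],
    [8,0,0,4,0],
    [8,0,0,4,0],
    [8,0,0,4,0],
    [8,0,0,2,0],
    [8,0,0,1,0],
    [8,0,0,0,0],
    [5,0,0,0,0],
    [5,0,0,0,0],
    [5,0,0,0,0],
    [5,0,0,0,0],
    [5,0,0,0,0],
    [5,0,0,0,0],
  ],
)

```text
clock: 4.18
tool_pos: [0.3492, -0.3381, 0.0065]
tcp_rot: [[0.0, 1.0, -0.0], [1.0, -0.0, 0.0], [0.0, -0.0, -1.0]]
wrist_force: [0.6, -0.5, -0.6]
gripper_width: 0.0495
grasp_force: 0.0
```

The fingers went to 49.5 mm with no grip force, so the tin isn't held. I'll look before going on.

```bash
python3 - <<'E'
from h import *
s=r.state();print(s['tool_pos'],s['gripper_width'],s['grasp_force'])
a=r.read_camera('side')['image']; b=r.read_camera('wrist')['image']
cv2.imwrite('pics/m1.png',np.hstack([cv2.resize(a[80:260,290:470],(400,400)),cv2.resize(b,(400,400))]))
E
```

```text
[ 0.34915053 -0.33810604  0.00648544] 0.049537918581277075 0.0
```

View pics/m1.png

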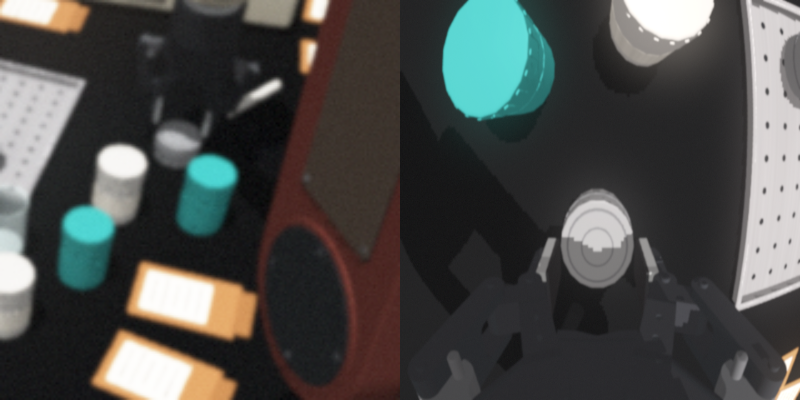

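The side crop shows the fingertips around the tin. In the wrist view the tin (about 597,245 in the mosaic) sits clear between fingers that still look wide. I'll measure the tin from the wrist camera.

```bash
cat >> h.py <<'E'
def wcloud(p,s):
    v,u=np.mgrid[0:420,0:560]; z=p['range_z'].astype(float)
    a=(u-p['cx'])/p['fx']; b=(v-p['cy'])/p['fy']; t=np.hypot(a,b)+1e-9; k=np.tan(t)/t*z
    P=np.stack([a*k,-b*k,-z,np.ones_like(z)],-1)@p['hand_eye'].T
    W=P[...,:3]@s['tcp_rot'].T+s['tool_pos']; W[z==0]=np.nan
    return W
E
python3 - <<'E'
from h import *
s=r.state(); p=r.read_camera('wrist'); W=wcloud(p,s)
print(p['hand_eye'].round(3).tolist(),p['fx'])
for n,h in(('tin_a',.03),('jar_a',.075)):
  for d in r.cut_out(p,n): print(n,d['score'],d['point'],circ(W,d['mask'],h,.01), np.nanpercentile(W[d['mask']][:,2],[5,50,95]))
# finger pixels profile near tool
T=(W-s['tool_pos'])@s['tcp_rot']
for v in (240,255,262,270,280):
  print(v,[(u,*T[v,u].round(3)) for u in (190,200,205,210,340,345,350,355,365)])
p=r.read_camera('top'); W=cloud(p)
for d in r.cut_out(p,'tin_a'): print(d['score'],d['point'],circ(W,d['mask'],.03,.01))
E
```

```text
[[0.0, 0.961, 0.275, 0.069], [1.0, -0.0, -0.001, -0.001], [-0.001, 0.275, -0.961, -0.178], [0.0, 0.0, 0.0, 1.0]] 325.19226210127806
tin_a 0.72 [271.1, 249.5] [ 3.487e-01 -3.406e-01  5.460e-02  3.100e-02  3.488e-01 -3.374e-01
  7.767e+03] [0.01797831 0.03097586 0.03207576]
jar_a 0.79 [132.3, 59.3] [ 2.9040e-01 -2.4350e-01  5.3900e-02  7.5600e-02  2.9450e-01 -2.4530e-01
  1.3032e+04] [0.03112654 0.07536897 0.07668186]
jar_a 0.69 [353.4, 25.5] [ 3.840e-01 -2.237e-01  5.130e-02  7.550e-02  3.824e-01 -2.327e-01
  4.926e+03] [0.019013   0.07465647 0.07669024]
240 [(190, np.float64(-0.005), np.float64(-0.054), np.float64(0.007)), (200, np.float64(-0.004), np.float64(-0.047), np.float64(0.005)), (205, np.float64(-0.004), np.float64(-0.044), np.float64(0.006)), (210, np.float64(-0.004), np.float64(-0.041), np.float64(0.006)), (340, np.float64(-0.004), np.float64(0.039), np.float64(0.006)), (345, np.float64(-0.004), np.float64(0.042), np.float64(0.005)), (350, np.float64(-0.004), np.float64(0.045), np.float64(0.005)), (355, np.float64(-0.004), np.float64(0.049), np.float64(0.006)), (365, np.fl
[... 1897 characters left out ...]
np.float64(0.01), np.float64(-0.029), np.float64(-0.071)), (205, np.float64(0.01), np.float64(-0.027), np.float64(-0.071)), (210, np.float64(0.01), np.float64(-0.025), np.float64(-0.072)), (340, np.float64(0.007), np.float64(0.025), np.float64(-0.066)), (345, np.float64(0.01), np.float64(0.026), np.float64(-0.071)), (350, np.float64(0.01), np.float64(0.028), np.float64(-0.072)), (355, np.float64(0.01), np.float64(0.03), np.float64(-0.071)), (365, np.float64(0.006), np.float64(0.036), np.float64(-0.065))]
0.6 [240.5, 188.9] [4.827e-01 1.015e-01 5.420e-02 3.110e-02 4.823e-01 1.012e-01 2.780e+02]
0.59 [389.6, 233.1] [ 3.568e-01 -3.265e-01  3.730e-02  3.050e-02  3.596e-01 -3.221e-01
  6.000e+01]
```

```bash
python3 - <<'E'
from h import *
s=r.state()
p=r.read_camera('side'); W=cloud(p); T=(W-s['tool_pos'])@s['tcp_rot']
m=(np.abs(T[...,0])<.03)&(np.abs(T[...,1])<.06)&(T[...,2]<-.028)
for lo in np.arange(-.09,-.02,.005):
    k=m&(T[...,2]>=lo)&(T[...,2]<lo+.005); q=T[k]
    print(lo.round(3),k.sum(),q.min(0).round(3) if len(q) else '',q.max(0).round(3) if len(q) else '')
p=r.read_camera('wrist'); Tw=(wcloud(p,s)-s['tool_pos'])@s['tcp_rot']
print('w')
for lo in np.arange(-.09,-.0,.01):
    k=(np.abs(Tw[...,0])<.02)&(np.abs(Tw[...,1])<.06)&(Tw[...,2]>=lo)&(Tw[...,2]<lo+.01); q=Tw[k]
    print(lo.round(3),k.sum(),q.min(0).round(3) if len(q) else '',q.max(0).round(3) if len(q) else '')
cv2.imwrite('pics/m2.png',cv2.resize(p['image'][180:330,150:410],(780,450),interpolation=cv2.INTER_CUBIC))
E
```

```text
-0.09 44 [-0.011 -0.057 -0.09 ] [ 0.014  0.054 -0.085]
-0.085 26 [ 0.003 -0.051 -0.085] [ 0.014  0.045 -0.08 ]
-0.08 17 [-0.008 -0.043 -0.08 ] [ 0.013  0.037 -0.075]
-0.075 16 [-0.008 -0.039 -0.075] [ 0.013  0.037 -0.07 ]
-0.07 22 [ 0.001 -0.038 -0.07 ] [ 0.012  0.037 -0.065]
-0.065 19 [-0.012 -0.039 -0.065] [ 0.013  0.039 -0.06 ]
-0.06 19 [ 0.001 -0.039 -0.059] [ 0.014  0.037 -0.056]
-0.055 18 [-0.007 -0.036 -0.055] [ 0.011  0.037 -0.05 ]
-0.05 20 [-0.004 -0.039 -0.05 ] [ 0.014  0.035 -0.045]
-0.045 7 [-0.008 -0.031 -0.045] [ 0.013  0.03  -0.04 ]
-0.04 0  
-0.035 0  
-0.03 0  
-0.025 0  
w
-0.09 2016 [-0.013 -0.058 -0.09 ] [ 0.014  0.057 -0.08 ]
-0.08 1204 [-0.012 -0.044 -0.08 ] [ 0.012  0.041 -0.07 ]
-0.07 1067 [-0.012 -0.039 -0.07 ] [ 0.011  0.039 -0.06 ]
-0.06 961 [-0.012 -0.039 -0.06 ] [ 0.011  0.039 -0.05 ]
-0.05 582 [-0.012 -0.038 -0.05 ] [ 0.011  0.038 -0.04 ]
-0.04 32 [-0.01  -0.026 -0.04 ] [ 0.008  0.025 -0.038]
-0.03 6396 [-0.02  -0.027 -0.027] [ 0.02   0.027 -0.02 ]
-0.02 209 [ 0.004 -0.027 -0.02 ] [ 0.02   0.026 -0.01 ]
-0.01 7 [ 0.011 -0.023 -0.01 ] [ 0.019  0.023 -0.   ]
```

View pics/m2.png

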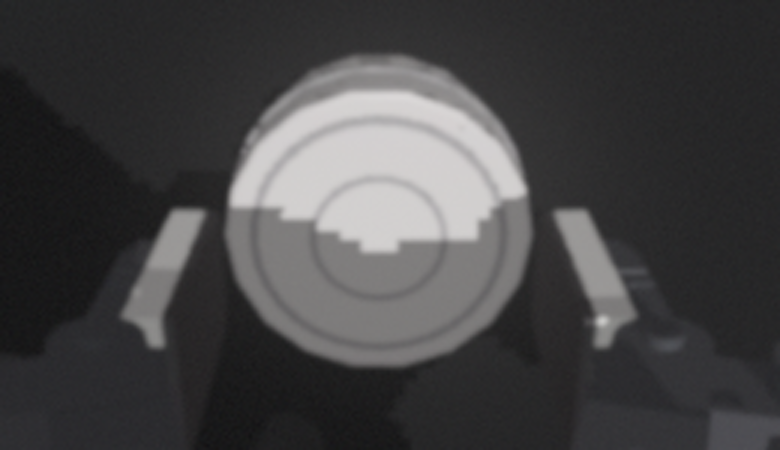

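Both cameras put the real fingertips about 40 mm behind the reported TCP: tip height is 0.047 m with the reported TCP at 0.0065 m. The fingers therefore closed above the tin, and it hasn't moved. I'll open, go down in steps while watching the force, and check the tips again.

send_rows(
  moves=[
    [8,0,0,0,0],
    [8,0,0,0,0],
    [8,0,0,0,0],
    [8,0,0,0,0],
    [8,0,0,1,0],
    [8,0,0,1,0],
    [8,0,0,0,0],
  ],
)

```text
clock: 5.5
tool_pos: [0.3483, -0.337, -0.015]
tcp_rot: [[0.0, 1.0, -0.002], [1.0, -0.0, 0.002], [0.002, -0.002, -1.0]]
wrist_force: [-0.4, 0.3, -0.3]
gripper_width: 0.0802
grasp_force: 0.0
```

```bash
python3 - <<'E'
from h import *
s=r.state();p=r.read_camera('wrist'); Tw=(wcloud(p,s)-s['tool_pos'])@s['tcp_rot']
print(s['tool_pos'],s['wrist_force'])
k=(np.abs(Tw[...,0])<.014)&(np.abs(Tw[...,1])<.065)&(np.abs(Tw[...,1])>.034)&(Tw[...,2]<0)
print(np.percentile(Tw[k][:,2],[95,99,100]),(Tw[...,2][k]+0).max()); 
for h in(.005,.03): print('bench tool z', np.nanmedian(Tw[150:200,230:300,2]))
E
```

```text
[ 0.34829846 -0.33701435 -0.01499455] [-0.3651463   0.26946193 -0.34005516]
[-0.01549474 -0.01482862 -0.01367584] -0.013675839943113806
bench tool z -0.01565561555712414
bench tool z -0.01565561555712414
```

No contact with the reported TCP below the bench, so the offset is real. I'll go down another 1.6 cm, which puts the tips at about 10 mm, and grip.

send_rows(
  moves=[
    [8,0,0,0.8,0],
    [8,0,0,0.8,0],
    [8,0,0,0,0],
    [4.8,0,0,0,0],
    [4.8,0,0,0,0],
    [4.8,0,0,0,0],
    [4.8,0,0,0,0],
    [4.8,0,0,0,0],
  ],
  force=30,
)

```text
clock: 6.55
tool_pos: [0.3494, -0.3385, -0.0291]
tcp_rot: [[0.0, 1.0, 0.0], [1.0, -0.0, -0.001], [-0.001, 0.0, -1.0]]
wrist_force: [-0.9, 0.8, 5.3]
gripper_width: 0.0532
grasp_force: 31.7
```

Gripped at 53 mm and 32 N. Now I lift and carry it to the far free slot of the oven tray at (0.569, -0.357).

send_rows(
  moves=[
    [4.8,0,0,-1,0],
    [4.8,0,0,-3,0],
    [4.8,0,0,-4,0],
    [4.8,0,3,0,0],
    [4.8,-0.4,4,0,0],
    [4.8,-0.5,4,0,0],
    [4.8,-0.5,4,0,0],
    [4.8,-0.5,4,0,0],
    [4.8,0,3,0,0],
    [4.8,0,0,0,0],
    [4.8,0,0,0,0],
  ],
)

```text
clock: 7.92
tool_pos: [0.5682, -0.3568, 0.05]
tcp_rot: [[0.0, 1.0, -0.001], [1.0, -0.0, 0.001], [0.001, -0.001, -1.0]]
wrist_force: [-0.5, -0.6, -0.5]
gripper_width: 0.0528
grasp_force: 31.8
```

```bash
python3 - <<'E'
from h import *
s=r.state();p=r.read_camera('wrist'); W=wcloud(p,s); print(s['tool_pos'],s['wrist_force'],s['gripper_width'])
for d in r.cut_out(p,'tin_a'): print(d['score'],d['point'],np.nanpercentile(W[d['mask']],[5,50,95],axis=0).round(3).tolist())
m=(W[...,2]<.02)&(W[...,2]>.008)&(W[...,0]>.47)&(W[...,0]<.66)&(W[...,1]<-.15)
Q=W[m][:,:2].astype(np.float32); print(m.sum(),cv2.minAreaRect(Q))
cv2.imwrite('pics/w3.png',p['image'])
E
```

```text
[ 0.56822573 -0.3568166   0.05003565] [-0.53326894 -0.55975359 -0.48438549] 0.05278365296015849
0.81 [274.4, 279.2] [[0.547, -0.379, 0.097], [0.568, -0.353, 0.11], [0.589, -0.334, 0.111]]
5858 ((0.5631135702133179, -0.2993951439857483), (0.15745192766189575, 0.21431851387023926), 4.210812568664551)
```

View pics/w3.png

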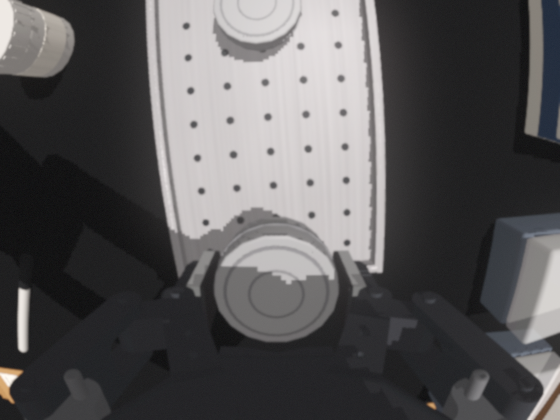

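The tin is held upright over the far end of the steel tray, with the resident tin at (258,5). Its bottom is 30 mm above the reported TCP, so the tray floor is reached at TCP ≈ -0.027. Lowering.

send_rows(
  moves=[
    [4.8,0,0,3,0],
    [4.8,0,0,2.5,0],
    [4.8,0,0,1,0],
    [4.8,0,0,0.5,0],
    [4.8,0,0,0.3,0],
    [4.8,0,0,0.3,0],
    [4.8,0,0,0,0],
    [4.8,0,0,0,0],
  ],
)

```text
clock: 9.02
tool_pos: [0.5694, -0.3574, -0.0251]
tcp_rot: [[0.0, 1.0, 0.0], [1.0, -0.0, -0.0], [-0.0, 0.0, -1.0]]
wrist_force: [0.2, 0.6, 0.2]
gripper_width: 0.0527
grasp_force: 31.9
```

send_rows(
  moves=[
    [4.8,0,0,0.15,0],
    [4.8,0,0,0.1,0],
    [4.8,0,0,0,0],
    [4.8,0,0,0,0],
  ],
)

```text
clock: 9.52
tool_pos: [0.5695, -0.3575, -0.0261]
tcp_rot: [[0.0, 1.0, 0.0], [1.0, -0.0, -0.0], [-0.0, 0.0, -1.0]]
wrist_force: [-4.0, 2.8, 9.2]
gripper_width: 0.053
grasp_force: 32.7
```

Contact at 9 N. Release, rise, and go over to the second tin at (0.482, 0.101).

send_rows(
  moves=[
    [6,0,0,0,0],
    [7,0,0,0,0],
    [8,0,0,0,0],
    [8,0,0,-2,0],
    [8,0,0,-4,0],
    [8,0,0,-4,0],
    [8,4.6,-0.9,0,0],
    [8,4.6,-0.9,0,0],
    [8,4.6,-0.9,0,0],
    [8,4.6,-0.9,0,0],
    [8,4.6,-0.9,0,0],
    [8,4.6,-0.9,0,0],
    [8,4.6,-0.9,0,0],
    [8,4.6,-0.9,0,0],
    [8,4.6,-0.8,0,0],
    [8,4.5,-0.8,0,0],
    [8,0,0,0,0],
    [8,0,0,0,0],
  ],
)

```text
clock: 11.78
tool_pos: [0.482, 0.1016, 0.0731]
tcp_rot: [[-0.001, 1.0, 0.002], [1.0, 0.001, -0.0], [-0.0, 0.002, -1.0]]
wrist_force: [0.0, -0.1, 0.2]
gripper_width: 0.0801
grasp_force: 0.0
```

```bash
python3 - <<'E'
from h import *
s=r.state();p=r.read_camera('wrist'); W=wcloud(p,s); print(s['tool_pos'])
for d in r.cut_out(p,'tin_a'): print('w',d['score'],d['point'],circ(W,d['mask'],.03,.01))
p=r.read_camera('top'); W=cloud(p)
for d in r.cut_out(p,'tin_a'): print('t',d['score'],d['point'],circ(W,d['mask'],.033,.01))
E
```

```text
[0.48197664 0.10159646 0.07305624]
w 0.79 [278.0, 215.0] [4.827e-01 1.006e-01 5.390e-02 3.100e-02 4.826e-01 1.024e-01 4.237e+03]
t 0.51 [399.3, 159.3] [ 5.678e-01 -3.578e-01  5.530e-02  3.420e-02  5.676e-01 -3.573e-01
  2.820e+02]
```

Tin 1 stands on the tray with its top at 0.033 m. Tin 2 is centred under the gripper.

send_rows(
  moves=[
    [8,0,0,4,0],
    [8,0,0,3,0],
    [8,0,0,2,0],
    [8,0,0,1.2,0],
    [8,0,0,0,0],
    [4.8,0,0,0,0],
    [4.8,0,0,0,0],
    [4.8,0,0,0,0],
    [4.8,0,0,0,0],
    [4.8,0,0,0,0],
  ],
  force=30,
)

```text
clock: 13.22
tool_pos: [0.4824, 0.1018, -0.0287]
tcp_rot: [[0.0, 1.0, 0.002], [1.0, -0.0, -0.0], [-0.0, 0.002, -1.0]]
wrist_force: [-1.2, 0.0, 7.0]
gripper_width: 0.0525
grasp_force: 31.6
```

send_rows(
  moves=[
    [4.8,0,0,-2,0],
    [4.8,0,0,-4,0],
    [4.8,0,0,-4,0],
    [4.8,-4,0.9,0,0],
    [4.8,-4.4,0.9,0,0],
    [4.8,-4.4,0.9,0,0],
    [4.8,-4.4,0.9,0,0],
    [4.8,-4.4,0.9,0,0],
    [4.8,-4.4,0.9,0,0],
    [4.8,-4.4,0.9,0,0],
    [4.8,-4.4,0.9,0,0],
    [4.8,-4.3,0.9,0,0],
    [4.8,0,0,0,0],
    [4.8,0,0,0,0],
  ],
)

```text
clock: 14.98
tool_pos: [0.5618, -0.2887, 0.0697]
tcp_rot: [[0.001, 1.0, -0.001], [1.0, -0.001, 0.001], [0.001, -0.001, -1.0]]
wrist_force: [-0.1, 1.1, 0.0]
gripper_width: 0.0524
grasp_force: 31.8
```

send_rows(
  moves=[
    [4.8,0.2,0.1,4,0],
    [4.8,0,0,3,0],
    [4.8,0,0,1.4,0],
    [4.8,0,0,0.6,0],
    [4.8,0,0,0.3,0],
    [4.8,0,0,0.1,0],
    [4.8,0,0,0,0],
    [4.8,0,0,0,0],
  ],
)

```text
clock: 15.98
tool_pos: [0.5635, -0.2875, -0.0234]
tcp_rot: [[0.0, 1.0, 0.001], [1.0, -0.0, -0.001], [-0.001, 0.001, -1.0]]
wrist_force: [1.3, -0.5, -0.8]
gripper_width: 0.0526
grasp_force: 31.8
```

send_rows(
  moves=[
    [4.8,0,0,0.2,0],
    [4.8,0,0,0.1,0],
    [4.8,0,0,0,0],
    [4.8,0,0,0,0],
  ],
)

```text
clock: 16.48
tool_pos: [0.5635, -0.2875, -0.0257]
tcp_rot: [[0.0, 1.0, 0.0], [1.0, -0.0, -0.0], [-0.0, 0.0, -1.0]]
wrist_force: [-4.2, 1.4, 8.7]
gripper_width: 0.0528
grasp_force: 32.6
```

send_rows(
  moves=[
    [6,0,0,0,0],
    [7,0,0,0,0],
    [8,0,0,0,0],
    [8,0,0,-2,0],
    [8,0,0,-4,0],
    [8,0,0,-4.5,0],
    [8,1.8,-4.5,0,0],
    [8,1.8,-4.5,0,0],
    [8,1.8,-4.5,0,0],
    [8,1.8,-4.4,0,0],
    [8,0,0,0,10],
    [8,0,0,0,10],
    [8,0,0,0,10],
    [8,0,0,0,10],
    [8,0,0,0,0],
    [8,0,0,0,0],
  ],
)

```text
clock: 18.48
tool_pos: [0.3845, -0.2154, 0.0787]
tcp_rot: [[0.641, 0.768, 0.001], [0.768, -0.641, -0.001], [0.0, 0.001, -1.0]]
wrist_force: [-0.4, -0.0, -1.1]
gripper_width: 0.0797
grasp_force: 0.0
```

```bash
python3 - <<'E'
from h import *
s=r.state();p=r.read_camera('wrist'); W=wcloud(p,s); print(s['tool_pos'])
for n in('tin_a','jar_a'):
 for d in r.cut_out(p,n):
  m=d['mask'];Tc=(np.array([*circ(W,m,.075 if n[0]=='j' else .033,.008)[:2],0])-s['tool_pos'])@s['tcp_rot'] if circ(W,m,.075 if n[0]=='j' else .033,.008) is not None else None
  print(n,d['score'],d['point'],circ(W,m,.075 if n[0]=='j' else .033,.008),p['image'][m].mean(0).round(),'toolframe',Tc)
E
```

```text
[ 0.38449006 -0.21541725  0.07872516]
tin_a 0.86 [521.9, 200.8] [ 5.699e-01 -3.587e-01  5.640e-02  3.410e-02  5.660e-01 -3.547e-01
  1.946e+03] [139. 139. 142.] toolframe [0.0087266  0.23407062 0.07898883]
tin_a 0.72 [492.7, 142.5] [ 5.626e-01 -2.888e-01  5.470e-02  3.410e-02  5.595e-01 -2.854e-01
  2.664e+03] [147. 146. 149.] toolframe [0.05772973 0.18369215 0.07893227]
jar_a 0.9 [154.5, 1.6] None [102. 107. 112.] toolframe None
jar_a 0.86 [209.9, 309.8] [ 2.983e-01 -2.426e-01  4.750e-02  7.540e-02  3.026e-01 -2.403e-01
  2.131e+03] [93. 95. 35.] toolframe [-0.07608168 -0.04886616  0.07866992]
jar_a 0.57 [274.6, 227.0] [ 3.839e-01 -2.158e-01  5.410e-02  7.560e-02  3.856e-01 -2.139e-01
  5.546e+03] [186. 191. 196.] toolframe [-0.00067215 -0.00029662  0.07872488]
jar_a 0.57 [163.0, 104.2] [ 3.828e-01 -1.090e-01  5.390e-02  7.560e-02  3.846e-01 -1.108e-01
  5.769e+03] [161. 165.  67.] toolframe [ 0.08063917 -0.06954915  0.07864717]
```

Tin 2 is on the tray floor and white jar 1 is centred. I'll grip its lid with TCP at about 0.014.

send_rows(
  moves=[
    [8,0,0,2,0],
    [8,0,0,2,0],
    [8,0,0,1.5,0],
    [8,0,0,1,0],
    [8,0,0,0,0],
    [4.6,0,0,0,0],
    [4.6,0,0,0,0],
    [4.6,0,0,0,0],
    [4.6,0,0,0,0],
    [4.6,0,0,0,0],
  ],
  force=35,
)

```text
clock: 19.88
tool_pos: [0.3848, -0.2156, 0.0139]
tcp_rot: [[0.643, 0.766, 0.001], [0.766, -0.643, -0.001], [0.0, 0.001, -1.0]]
wrist_force: [-1.4, 2.0, 6.2]
gripper_width: 0.0506
grasp_force: 36.2
```

send_rows(
  moves=[
    [4.6,0,0,-2,0],
    [4.6,0,0,-4,0],
    [4.6,0,0,-4,0],
    [4.6,0,0,-2,-10],
    [4.6,0,0,0,-10],
    [4.6,0,0,0,-10],
    [4.6,0,0,0,-10],
    [4.6,2.2,3.7,0,0],
    [4.6,2.4,4.1,0,0],
    [4.6,2.4,4.1,0,0],
    [4.6,2.4,4.1,0,0],
    [4.6,2.4,4.2,0,0],
    [4.6,2.4,4.2,0,0],
    [4.6,0,0,0,0],
    [4.6,0,0,0,0],
  ],
)

```text
clock: 21.75
tool_pos: [0.6276, -0.0732, 0.1323]
tcp_rot: [[-0.0, 1.0, -0.002], [1.0, 0.0, 0.0], [0.0, -0.002, -1.0]]
wrist_force: [-1.1, -0.1, -0.2]
gripper_width: 0.0512
grasp_force: 37.1
```

```bash
python3 - <<'E'
from h import *
s=r.state();p=r.read_camera('wrist'); W=wcloud(p,s); print(s['tool_pos'],s['gripper_width'])
m=(W[...,2]>.030)&(W[...,2]<.046)&(W[...,0]>.5)&(W[...,0]<.76)&(np.abs(W[...,1])<.17)
print(m.sum(),cv2.minAreaRect(W[m][:,:2].astype(np.float32)))
for d in r.cut_out(p,'jar_a'):
  print(d['score'],d['point'],np.nanpercentile(W[d['mask']],[5,50,95],axis=0).round(3).tolist())
cv2.imwrite('pics/w4.png',p['image'])
E
```

```text
[ 0.62761741 -0.07315695  0.13227029] 0.05120147713471388
7260 ((0.6146715879440308, -0.004241392016410828), (0.2433469295501709, 0.2059646099805832), 83.43801879882812)
0.93 [68.9, 137.9] [[0.415, -0.033, 0.013], [0.447, -0.012, 0.074], [0.457, 0.009, 0.076]]
0.91 [271.3, 270.9] [[0.607, -0.092, 0.146], [0.627, -0.064, 0.194], [0.647, -0.049, 0.195]]
0.88 [20.9, 320.6] [[0.277, -0.259, 0.005], [0.307, -0.232, 0.052], [0.316, -0.218, 0.076]]
0.72 [45.8, 232.3] [[0.367, -0.127, 0.009], [0.399, -0.103, 0.064], [0.409, -0.084, 0.076]]
```

View pics/w4.png

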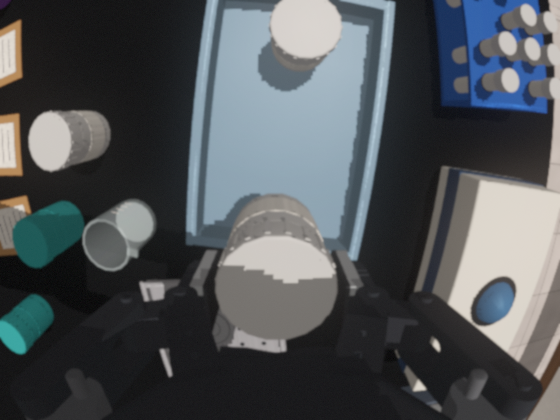

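The jar hangs upright over the free end of the crate, with the resident jar at (305,30). The floor is reached at TCP ≈ 0.018.

send_rows(
  moves=[
    [4.6,0,0.1,4,0],
    [4.6,0,0,4,0],
    [4.6,0,0,2,0],
    [4.6,0,0,0.6,0],
    [4.6,0,0,0.4,0],
    [4.6,0,0,0.2,0],
    [4.6,0,0,0.1,0],
    [4.6,0,0,0,0],
    [4.6,0,0,0,0],
  ],
)

```text
clock: 22.98
tool_pos: [0.6295, -0.0733, 0.0204]
tcp_rot: [[0.0, 1.0, 0.001], [1.0, -0.0, -0.0], [-0.0, 0.001, -1.0]]
wrist_force: [-0.2, 0.7, -0.5]
gripper_width: 0.0508
grasp_force: 37.1
```

send_rows(
  moves=[
    [4.6,0,0,0.2,0],
    [4.6,0,0,0.1,0],
    [4.6,0,0,0,0],
    [4.6,0,0,0,0],
  ],
)

```text
clock: 23.48
tool_pos: [0.6295, -0.0734, 0.018]
tcp_rot: [[0.0, 1.0, 0.0], [1.0, -0.0, -0.0], [-0.0, 0.0, -1.0]]
wrist_force: [-2.6, 0.3, 5.5]
gripper_width: 0.0511
grasp_force: 37.5
```

Contact. Release and move to jar 2 at (0.432, -0.011).

send_rows(
  moves=[
    [6,0,0,0,0],
    [7,0,0,0,0],
    [8,0,0,0,0],
    [8,0,0,-2,0],
    [8,0,0,-3,0],
    [8,0,0,-3,0],
    [8,1.2,-3.9,0,0],
    [8,1.2,-3.9,0,0],
    [8,1.2,-3.9,0,0],
    [8,1.3,-4,0,0],
    [8,1.3,-4,0,0],
    [8,0,0,0,0],
    [8,0,0,0,0],
  ],
)

```text
clock: 25.1
tool_pos: [0.4338, -0.0115, 0.0986]
tcp_rot: [[0.0, 1.0, 0.003], [1.0, -0.0, -0.001], [-0.001, 0.003, -1.0]]
wrist_force: [0.3, -0.1, 0.4]
gripper_width: 0.08
grasp_force: 0.0
```

```bash
python3 - <<'E'
from h import *
s=r.state();p=r.read_camera('wrist'); W=wcloud(p,s); print(s['tool_pos'])
for d in r.cut_out(p,'jar_a'): print(d['score'],d['point'],circ(W,d['mask'],.077,.008),p['image'][d['mask']].mean(0).round())
E
```

```text
[ 0.43379372 -0.01154297  0.09859916]
0.93 [483.7, 272.0] [ 6.277e-01 -7.340e-02  5.420e-02  7.970e-02  6.233e-01 -6.840e-02
  1.959e+03] [152. 156. 160.]
0.7 [136.4, 387.0] None [92. 95. 34.]
0.69 [215.9, 313.2] [ 3.836e-01 -1.061e-01  5.170e-02  7.550e-02  3.828e-01 -1.000e-01
  2.132e+03] [90. 92. 33.]
0.62 [276.8, 214.2] [ 4.314e-01 -1.170e-02  5.340e-02  7.570e-02  4.311e-01 -9.700e-03
  4.558e+03] [188. 193. 198.]
```

Jar 1 stands in the crate with its top at 0.079 m. Now I grip jar 2.

send_rows(
  moves=[
    [8,0,-0.2,3,0],
    [8,0,0,3,0],
    [8,0,0,1.5,0],
    [8,0,0,1,0],
    [8,0,0,0,0],
    [4.6,0,0,0,0],
    [4.6,0,0,0,0],
    [4.6,0,0,0,0],
    [4.6,0,0,0,0],
    [4.6,0,0,0,0],
  ],
  force=35,
)

```text
clock: 26.45
tool_pos: [0.4314, -0.0114, 0.0131]
tcp_rot: [[0.0, 1.0, 0.002], [1.0, -0.0, -0.0], [-0.0, 0.002, -1.0]]
wrist_force: [-0.2, 0.2, 6.6]
gripper_width: 0.0509
grasp_force: 36.1
```

send_rows(
  moves=[
    [4.6,0,0,-2,0],
    [4.6,0,0,-4,0],
    [4.6,0,0,-4,0],
    [4.6,0.1,4,0,0],
    [4.6,0.1,4.2,0,0],
    [4.6,0.1,4.2,0,0],
    [4.6,0.1,4.2,0,0],
    [4.6,0.1,4,0,0],
    [4.6,0,0,0,0],
    [4.6,0,0,0,0],
  ],
)

```text
clock: 27.7
tool_pos: [0.6351, -0.0061, 0.1112]
tcp_rot: [[0.0, 1.0, -0.002], [1.0, -0.0, 0.0], [0.0, -0.002, -1.0]]
wrist_force: [-0.9, 0.8, -0.8]
gripper_width: 0.0508
grasp_force: 37.2
```

```bash
python3 - <<'E'
from h import *
s=r.state();p=r.read_camera('wrist'); W=wcloud(p,s); print(s['tool_pos'],s['gripper_width'])
for d in r.cut_out(p,'jar_a'): print(d['score'],d['point'],circ(W,d['mask'],.079,.008),np.nanpercentile(W[d['mask']],95,axis=0).round(3))
E
```

```text
[ 0.63513639 -0.00611328  0.11123402] 0.05078285777967731
0.84 [22.7, 355.2] [ 2.854e-01 -2.330e-01  4.430e-02  7.510e-02  2.846e-01 -2.252e-01
  1.500e+02] [ 0.308 -0.217  0.076]
0.62 [46.3, 295.5] [ 3.837e-01 -1.079e-01  5.350e-02  7.530e-02  3.874e-01 -1.061e-01
  1.135e+03] [ 0.409 -0.084  0.076]
0.61 [276.2, 271.6] None [0.655 0.019 0.175]
```

send_rows(
  moves=[
    [4.6,0,0.1,4,0],
    [4.6,0,0,3,0],
    [4.6,0,0,1.2,0],
    [4.6,0,0,0.5,0],
    [4.6,0,0,0.3,0],
    [4.6,0,0,0.2,0],
    [4.6,0,0,0.1,0],
    [4.6,0,0,0,0],
    [4.6,0,0,0,0],
  ],
)

```text
clock: 28.92
tool_pos: [0.6374, -0.0063, 0.0192]
tcp_rot: [[0.0, 1.0, 0.0], [1.0, -0.0, -0.0], [-0.0, 0.0, -1.0]]
wrist_force: [0.5, -0.2, -1.0]
gripper_width: 0.051
grasp_force: 37.2
```

send_rows(
  moves=[
    [4.6,0,0,0.2,0],
    [4.6,0,0,0.1,0],
    [4.6,0,0,0,0],
    [4.6,0,0,0,0],
  ],
)

```text
clock: 29.42
tool_pos: [0.6377, -0.0063, 0.0172]
tcp_rot: [[0.0, 1.0, 0.001], [1.0, -0.0, -0.0], [-0.0, 0.001, -1.0]]
wrist_force: [-2.1, 0.8, 6.2]
gripper_width: 0.051
grasp_force: 37.8
```

Contact. Release, rise, and go to the amber bottle at (0.391, 0.215).

send_rows(
  moves=[
    [6,0,0,0,0],
    [7,0,0,0,0],
    [8,0,0,0,0],
    [8,0,0,-2,0],
    [8,0,0,-4,0],
    [8,0,0,-5,0],
    [8,3.1,-3.5,0,0],
    [8,3.1,-3.5,0,0],
    [8,3.2,-3.5,0,0],
    [8,3.2,-3.5,0,0],
    [8,3.2,-3.5,0,0],
    [8,3.2,-3.5,0,0],
    [8,3.2,-3.6,0,0],
    [8,0,0,0,0],
    [8,0,0,0,0],
  ],
)

```text
clock: 31.3
tool_pos: [0.3923, 0.2159, 0.1273]
tcp_rot: [[-0.0, 1.0, 0.002], [1.0, 0.0, 0.0], [0.0, 0.002, -1.0]]
wrist_force: [0.7, -0.1, -0.0]
gripper_width: 0.0802
grasp_force: 0.0
```

```bash
python3 - <<'E'
from h import *
s=r.state();p=r.read_camera('wrist'); W=wcloud(p,s); print(s['tool_pos'])
for d in r.cut_out(p,'bottle'): print(d['score'],d['point'],circ(W,d['mask'],.107,.008),p['image'][d['mask']].mean(0).round())
cv2.imwrite('pics/w5.png',p['image'])
p=r.read_camera('top'); W=cloud(p)
for d in r.cut_out(p,'jar_a'): print('t',d['score'],d['point'],circ(W,d['mask'],.079,.008))
E
```

```text
[0.3922913  0.21593207 0.12727621]
0.92 [99.1, 64.4] [2.467e-01 3.379e-01 4.560e-02 1.054e-01 2.498e-01 3.369e-01 2.370e+03] [199. 103. 173.]
0.77 [273.1, 210.5] [3.913e-01 2.155e-01 4.570e-02 1.056e-01 3.908e-01 2.171e-01 3.355e+03] [209. 166. 138.]
0.62 [143.6, 230.8] [2.802e-01 1.969e-01 4.580e-02 1.055e-01 2.826e-01 1.987e-01 2.449e+03] [207. 109. 181.]
t 0.91 [299.5, 137.4] [ 6.257e-01 -7.360e-02  5.120e-02  7.960e-02  6.262e-01 -7.390e-02
  2.600e+02]
t 0.71 [363.7, 258.4] [ 2.912e-01 -2.409e-01  5.250e-02  7.580e-02  2.903e-01 -2.411e-01
  2.850e+02]
t 0.66 [276.0, 133.2] [ 6.374e-01 -6.300e-03  5.330e-02  7.990e-02  6.366e-01 -7.800e-03
  2.740e+02]
t 0.57 [315.3, 220.2] [ 3.830e-01 -1.086e-01  5.260e-02  7.580e-02  3.837e-01 -1.086e-01
  2.820e+02]
```

View pics/w5.png

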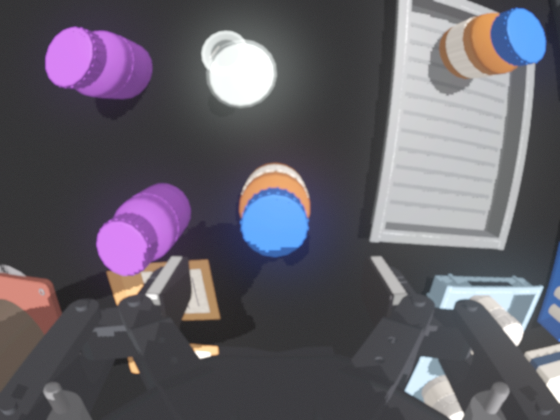

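Both jars stand on the crate floor with their tops at 0.079 m. The wrist view shows the amber bottle with blue cap centred at (275,215), the purple look-alikes at (85,60) and (140,230), and the flask at (240,70). I'll grip the cap at 82–105 mm height.

send_rows(
  moves=[
    [8,0,-0.1,3,0],
    [8,0,0,3,0],
    [8,0,0,1.2,0],
    [8,0,0,0.9,0],
    [8,0,0,0,0],
    [3.8,0,0,0,0],
    [3.8,0,0,0,0],
    [3.8,0,0,0,0],
    [3.8,0,0,0,0],
    [3.8,0,0,0,0],
    [3.8,0,0,0,0],
  ],
  force=50,
)

```text
clock: 32.88
tool_pos: [0.3914, 0.2162, 0.0461]
tcp_rot: [[0.0, 1.0, 0.002], [1.0, -0.0, 0.001], [0.001, 0.002, -1.0]]
wrist_force: [0.1, -0.4, 5.3]
gripper_width: 0.0424
grasp_force: 51.1
```

send_rows(
  moves=[
    [3.8,0,0,-1,0],
    [3.8,0,0,-4,0],
    [3.8,0,0,-4,0],
    [3.8,0.8,3,0,0],
    [3.8,0.8,3.8,0,0],
    [3.8,0.9,4,0,0],
    [3.8,0.8,4,0,0],
    [3.8,0.8,3.6,0,0],
    [3.8,0,0,0,0],
    [3.8,0,0,0,0],
  ],
)

```text
clock: 34.12
tool_pos: [0.5731, 0.2565, 0.1343]
tcp_rot: [[0.0, 1.0, -0.002], [1.0, -0.0, -0.001], [-0.001, -0.002, -1.0]]
wrist_force: [-0.4, 0.0, -2.6]
gripper_width: 0.0424
grasp_force: 52.0
```

```bash
python3 - <<'E'
from h import *
s=r.state();p=r.read_camera('wrist'); W=wcloud(p,s); print(s['tool_pos'],s['gripper_width'],s['wrist_force'])
for d in r.cut_out(p,'bottle'): print(d['score'],d['point'],circ(W,d['mask'],.109,.008),np.nanpercentile(W[d['mask']],[5,50,98],axis=0).round(3).tolist())
cv2.imwrite('pics/w6.png',p['image'])
E
```

```text
[0.57311549 0.25650031 0.13427327] 0.04238141973513095 [-0.35919277  0.04297441 -2.62632859]
0.93 [3.5, 117.3] [ 0.3577  0.3284  0.0277  0.1054  0.3479  0.3288 21.    ] [[0.257, 0.314, 0.005], [0.27, 0.348, 0.029], [0.348, 0.364, 0.105]]
0.82 [275.9, 257.2] [5.724e-01 2.678e-01 5.030e-02 1.105e-01 5.728e-01 2.816e-01 2.810e+02] [[0.554, 0.241, 0.121], [0.573, 0.268, 0.193], [0.595, 0.283, 0.195]]
0.55 [27.2, 253.3] [2.947e-01 1.910e-01 3.250e-02 1.040e-01 3.001e-01 1.904e-01 9.700e+01] [[0.282, 0.18, 0.008], [0.301, 0.205, 0.057], [0.308, 0.224, 0.103]]
```

View pics/w6.png

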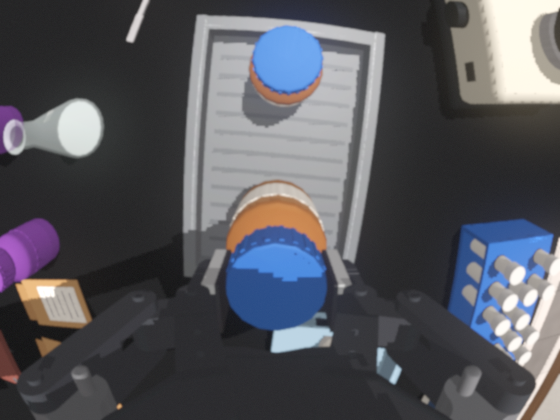

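The bottle hangs upright over the middle of the free part of the spill tray. The floor is reached at TCP ≈ 0.050.

send_rows(
  moves=[
    [3.8,0,0,3,0],
    [3.8,0,0,3,0],
    [3.8,0,0,1,0],
    [3.8,0,0,0.6,0],
    [3.8,0,0,0.3,0],
    [3.8,0,0,0.2,0],
    [3.8,0,0,0,0],
    [3.8,0,0,0,0],
  ],
)

```text
clock: 35.22
tool_pos: [0.5747, 0.2568, 0.0545]
tcp_rot: [[0.0, 1.0, 0.001], [1.0, -0.0, 0.0], [0.0, 0.001, -1.0]]
wrist_force: [0.2, -0.1, -2.1]
gripper_width: 0.0424
grasp_force: 52.1
```

send_rows(
  moves=[
    [3.8,0,0,0.2,0],
    [3.8,0,0,0.2,0],
    [3.8,0,0,0.1,0],
    [3.8,0,0,0,0],
    [3.8,0,0,0,0],
  ],
)

```text
clock: 35.85
tool_pos: [0.5745, 0.2568, 0.0502]
tcp_rot: [[0.0, 1.0, 0.0], [1.0, -0.0, 0.0], [0.0, 0.0, -1.0]]
wrist_force: [-3.4, -0.8, 5.8]
gripper_width: 0.0428
grasp_force: 52.9
```

send_rows(
  moves=[
    [5,0,0,0,0],
    [6,0,0,0,0],
    [7,0,0,0,0],
    [8,0,0,0,0],
    [8,0,0,-2,0],
    [8,0,0,-4,0],
    [8,0,0,-5,0],
    [8,0,0,-5,0],
    [8,0,-4,0,0],
    [8,0,-4,0,0],
    [8,0,-4,0,0],
    [8,0,-4,0,0],
    [8,0,0,0,0],
    [8,0,0,0,0],
  ],
)

```text
clock: 37.6
tool_pos: [0.4154, 0.2571, 0.2105]
tcp_rot: [[0.0, 1.0, 0.003], [1.0, -0.0, 0.001], [0.001, 0.003, -1.0]]
wrist_force: [0.8, -0.3, 0.2]
gripper_width: 0.0798
grasp_force: 0.0
```

```bash
python3 - <<'E'
from h import *
s=r.state(); print(s['tool_pos'],s['wrist_force'])
p=r.read_camera('top'); W=cloud(p); q=r.read_camera('side')
for n,h in (('tin_a',.033),('jar_a',.079),('bottle',.109),('beaker',.07),('flask',.105)):
    for d in r.cut_out(p,n): print(n,round(d['score'],2),np.round(d['point']),circ(W,d['mask'],h,.008))
cv2.imwrite('pics/end.png',np.hstack([cv2.resize(x['image'],(400,300)) for x in(p,q)]))
E
```

```text
[0.41538186 0.25709801 0.21053018] [ 0.848719   -0.28547789  0.20936521]
tin_a 0.62 [375. 162.] [ 5.634e-01 -2.875e-01  5.550e-02  3.420e-02  5.625e-01 -2.864e-01
  2.830e+02]
tin_a 0.53 [400. 158.] [ 5.696e-01 -3.576e-01  5.370e-02  3.430e-02  5.684e-01 -3.569e-01
  2.690e+02]
tin_a 0.27 [312. 190.] [ 4.755e-01 -1.062e-01  4.880e-02  3.180e-02  4.781e-01 -1.081e-01
  3.300e+01]
jar_a 0.95 [277. 130.] [ 6.385e-01 -6.600e-03  5.410e-02  7.960e-02  6.363e-01 -5.100e-03
  2.830e+02]
jar_a 0.92 [301. 134.] [ 6.282e-01 -7.280e-02  5.250e-02  7.970e-02  6.269e-01 -7.370e-02
  2.720e+02]
jar_a 0.88 [315. 220.] [ 3.833e-01 -1.083e-01  5.290e-02  7.580e-02  3.838e-01 -1.086e-01
  2.850e+02]
jar_a 0.66 [364. 257.] [ 2.905e-01 -2.414e-01  5.330e-02  7.580e-02  2.903e-01 -2.409e-01
  2.930e+02]
jar_a 0.59 [374. 163.] None
bottle 0.95 [186. 154.] [5.744e-01 2.561e-01 4.560e-02 1.096e-01 5.738e-01 2.554e-01 2.230e+02]
bottle 0.6 [376. 161.] None
bottle 0.57 [206. 262.] [2.804e-01 1.970e-01 4.450e-02 1.058e-01 2.791e-01 1.964e-01 2.250e+02]
bottle 0.34 [191. 150.] None
beaker 0.71 [314. 188.] [ 0.4769 -0.1052  0.0508  0.0695  0.4815 -0.0965 49.    ]
flask 0.24 [302. 135.] None
```

View pics/end.png

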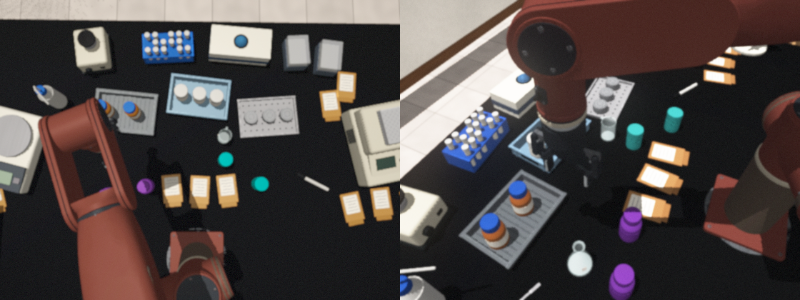

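The final views show all five containers upright in their trays at floor height. The beaker and flask still stand where they were, the look-alikes are untouched, and the gripper is clear.

```bash
python3 -c "
from cell import r
print(r.finish_job())"
```

```text
the job is handed in; nothing more can be done
None
```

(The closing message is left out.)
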